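# Set the washed vegetable cutter up for slicing and put the graters away

### The job

The vegetable cutter's washed parts are spread over the worktop. Set the cutter up for slicing: the white thrower plate goes onto the drive shaft first, then the slicing disc above it, each turned so that its slot fits the flats of the shaft and pushed fully home; put both grating discs away on the post of the storage stand, one on the other in either order. Lower the discs rather than letting them drop, and leave the dish, the shaker and the jar where they are.

Things in the scene. Friction and masses are not known exactly. Their poses are not given: they have to be found in the camera images.
- thrower_plate: Plain white plastic disc, no openings, two low vanes (16 mm high) beyond the ends of its grip block; 0.16 kg. 140 mm across, plate 3.5 mm thick; on top a grey round-ended grip block 52 mm long (own x), 26 wide (own y), its top 32 above the underside; take it across the 26 mm. A 19 (x) by 13 (y) mm slot runs through plate and block; half a turn is the same. Origin: centre of underside, z up.
- slicing_disc: Steel disc with two straight blades (7 mm high), one along each side of the grip block; 0.27 kg. 140 mm across, plate 3.5 mm thick; on top a grey round-ended grip block 52 mm long (own x), 26 wide (own y), its top 32 above the underside; take it across the 26 mm. A 19 (x) by 13 (y) mm slot runs through plate and block; half a turn is the same. Origin: centre of underside, z up.
- coarse_grater: Coarse grating disc: steel, covered with raised round holes 8 mm across; 0.25 kg. 140 mm across, plate 3.5 mm thick; on top a grey round-ended grip block 52 mm long (own x), 26 wide (own y), its top 32 above the underside; take it across the 26 mm. A 19 (x) by 13 (y) mm slot runs through plate and block; half a turn is the same. Origin: centre of underside, z up.
- fine_grater: Fine grating disc: steel, covered with many raised holes 3.6 mm across; 0.25 kg. 140 mm across, plate 3.5 mm thick; on top a grey round-ended grip block 52 mm long (own x), 26 wide (own y), its top 32 above the underside; take it across the 26 mm. A 19 (x) by 13 (y) mm slot runs through plate and block; half a turn is the same. Origin: centre of underside, z up.
- drive_shaft: Cutter's upright drive shaft: 16 mm steel bar with two flats, 16 mm along own x, 10 along own y; straight for 46 mm, then a 6 mm taper. Origin: on its axis at the seat, 63 mm above the worktop, z up. Turns stiffly (0.12 N m), stops at any angle. A disc fully home has its underside at z = 0; a second one rests on the first one's grip block, at z = 32 mm.
- cutter: Vegetable cutter, fixed, lid off: round open bowl (inside 164 mm, outside 179, rim 100 mm up, floor 55) round the shaft; outlet spout toward own -x (to 137 mm from the axis), white motor housing toward +x (95 to 231 mm, 168 wide, top 127 mm high). Origin: on the worktop under the shaft's axis.
- disc_stand: Storage stand, fixed: dark round base 120 mm across with one upright round post 10 mm thick, its domed tip 62 mm above the worktop. Origin: on the worktop under the post. A first disc on it rests with its underside 12 mm above the worktop, a second on the first one's grip block, at 44 mm.
- coin_dish: Bystander: white round dish, 127 mm across, 37 mm high, no grip block. Origin: centre of its underside.
- pepper_shaker: Bystander: steel pepper shaker, 58 mm across, 95 mm high. Origin: centre of its underside.
- spice_jar: Bystander: small spice jar with a white cap, 47 mm across, 98 mm high. Origin: centre of its underside.
Mind the look-alikes: they are no part of the job. Leave any turquoise look-alike of the fine_grater alone.

How it is judged:
By the outcome, as a careful person would: the job done as asked, in the order asked, and still so for the second after the job is handed in, with the robot touching nothing.
It also fails if it takes over 128 s, if anything falls off the work surface, if the arm or the gripper's body presses on something with over 40 N, if the wrist force passes 120 N, or if a joint passes its speed limit or range.

### The arm

A 6-joint arm with a two-finger parallel gripper is mounted at the origin on a cart in front of the work surface, level with it; the furniture and walls round the work are solid. World frame = base frame: x ahead of the robot, y to its left, z up, the work surface at z = 0. Lengths are in mm, angles in rad, forces in N, time in s.
With the tool pointing down it reaches from about 400 to 925 mm from the base axis. Payload 12.5 kg.
Tool frame: the origin (TCP) lies midway between the tips of the shut fingers; the grasp point (between the pads) lies 19 mm behind it; z points along the fingers, y is the line along which they close (so a half turn about z gives the same grasp; the last joint's range is limited). The gripper opens to 95 mm and grips with 3 to 60 N. Pads are 20 mm wide; open, the fingers measure 119 mm over their backs; the gripper's body (75 mm by 180 mm) begins 59 mm behind the grasp point.
Start: joints at [-1.259, 0.491, 1.559, -0, 1.092, -0.106], TCP at [253.618, -571.248, 214.661] pointing down, gripper open.
Joint ranges: [-3.1, 3.1], [-0.84, 2.19], [0.05, 2.79], [-1.13, 4.28], [0.06, 2.93], [-2.69, 2.69]. Speed limits (rad/s): [2.22, 2.22, 2.79, 3.14, 3.14, 3.14].

### API

Orientations are given as [roll, pitch, yaw] about the fixed x, y, z axes, in that order (R = Rz(yaw) Ry(pitch) Rx(roll)).
In Python, from cell import * gives the robot as it stands.
- The arm moves only by the tool servo_tool, never from a script. Its argument "moves" is one flat list of numbers, 5 for each row, row after row: the shift along the world's x, y, z as a fraction of full scale, then the turn about the world's z as a fraction of full scale, then the opening, from 0 (shut) to 1 (fully open). A call has 1 to 12 rows; each row is the pose to reach, as a shift and turn from the pose commanded when the call began, turning the shorter way round; what a row does not reach only later rows make up. Full scale, the value 1, is 400 mm for a shift and 180 degrees for a turn. A row lasts 1/12 s, in which the tool goes at most 41.7 mm and 7.16 degrees, less where a joint would pass 70% of its speed; a pose out of reach is approached as far as the arm can. A call with a number of a shift or a turn outside -1 to 1 is refused whole. A call with a gripper value outside its range is refused whole. The fingers move at their own pace and stop on an object; the grip force is fixed at half the most. Time passes only in rows, so rows that repeat a pose let the fingers close. It gives the time, the measured TCP pose, the force, the opening and the grip force at its end, in the units of the state.
- state(): the state, without advancing time (a new reading comes with each control period).
- read_camera(name): name is "scene" or "top" or "wrist"; returns (picture, depth): 384x512x3 uint8, blue, green, red; 384x512 float32, mm along the optical axis (not along the pixel's ray), 0 where there is no reading.
- get_calibration(name): a dict with "K" (3x3 intrinsics, pixels), "k1" (the pictures are not rectified: a ray, as slopes to the right and down, at radius r is drawn at 1 + k1 r^2 times it, then the intrinsics apply), "R" (3x3) and "t" (3): a world point X has camera coordinates R X + t. Camera axes: x right, y down, z forward; pixel columns grow to the right and rows downward; lengths in mm; the calibration is good to about 2 mm. A picture is of the moment at which its call begins: read the wrist's pose just before it. get_calibration takes no time and is no camera call; for the wrist camera it gives the pose at the moment of the call.
- job_done(): hands the job in; it is judged then, once.
The state is a dict: "t": time; "joints": joint angles; "qvel": joint speeds; "tau": joint torques, N m; "eef_pos": TCP position; "tcp_rot": TCP orientation; "ft_force": force on the tool from outside, world axes, zero at the start; "moment": the same for the moment, N m; "opening": opening from 0.0 (shut) to 1.0 (fully open); "grip_force": force on a finger pad.
Only numpy, scipy, OpenCV 4.12 (cv2) and the standard library are available. Lean on these libraries where they do the work, as an engineer would, in place of code of your own. Each camera call takes 0.05 s, during which the arm holds its last target. There are 200 camera calls.

## Working session

There is one attempt and no reset: what is moved stays moved. The work goes in short steps, Python scripts to look and compute and a tool call to move; the robot and the scene stay as the last step left them, time stands still between calls to the robot, and variables do not carry over. Pictures are saved under pics/ and viewed, at most 14 in all, crops included, and the job is handed in when it is done.

Besides the shell and the picture viewer there is one more tool, called after "Call:" as name(argument=value, ...) on one line, values as JSON. servo_tool: Moves the arm, as the interface text tells. Its arguments: {"type":"object","properties":{"moves":{"type":"array"}},"required":["moves"]}

```bash
ls; mkdir -p pics; python3 - <<'E'
from cell import *
import cv2,numpy as np
for n in ("scene","top"):
    p,d=read_camera(n); cv2.imwrite(f"pics/{n}0.png",cv2.resize(p,(800,600),interpolation=cv2.INTER_CUBIC)); np.savez(f"pics/{n}0.npz",p=p,d=d)
    c=get_calibration(n); print(n,c)
print(state())
E
```

```text
pics
scene {'K': array([[421.03244795,   0.        , 259.07517691],
       [  0.        , 421.03244795, 193.08201626],
       [  0.        ,   0.        ,   1.        ]]), 'k1': -0.11995623669745874, 'R': array([[-0.5457544 , -0.83757668, -0.0248483 ],
       [-0.33820995,  0.24731067, -0.9079931 ],
       [ 0.7666591 , -0.48713728, -0.41824765]]), 't': array([ 302.47322251,  279.82069315, 1114.68158325])}
top {'K': array([[397.31934118,   0.        , 257.7452477 ],
       [  0.        , 397.31934118, 188.24935264],
       [  0.        ,   0.        ,   1.        ]]), 'k1': -0.02014497013267991, 'R': array([[ 0.01264617, -0.99978122,  0.01666096],
       [-0.99522038, -0.01419856, -0.09661671],
       [ 0.09683213, -0.01535949, -0.99518221]]), 't': array([ -22.8085173 ,  592.10075418, 1189.40579214])}
{'t': 0.1, 'joints': array([-1.25856686e+00,  4.91494591e-01,  1.55942336e+00, -7.34173468e-07,
        1.09169281e+00, -1.05621814e-01]), 'qvel': array([ 1.95394290e-03, -2.40496348e-03, -6.56499717e-04, -4.27238432e-04,
       -9.33752686e-04, -2.85731686e-05]), 'tau': array([ 4.09395027e-03, -6.13624835e+01, -2.58604789e+01,  6.94909715e-02,
        4.70859243e-02, -6.43659291e-05]), 'eef_pos': array([ 253.56047342, -571.00288874,  214.11109299]), 'tcp_rot': array([-3.14058015e+00, -1.06687084e-04,  4.17851561e-01]), 'ft_force': array([0.67438918, 0.22834697, 0.72700915]), 'moment': array([-0.03645109,  0.01272464,  0.00346556]), 'grip_force': 0.0, 'opening': 1.0005591994989191}
```

View pics/top0.png

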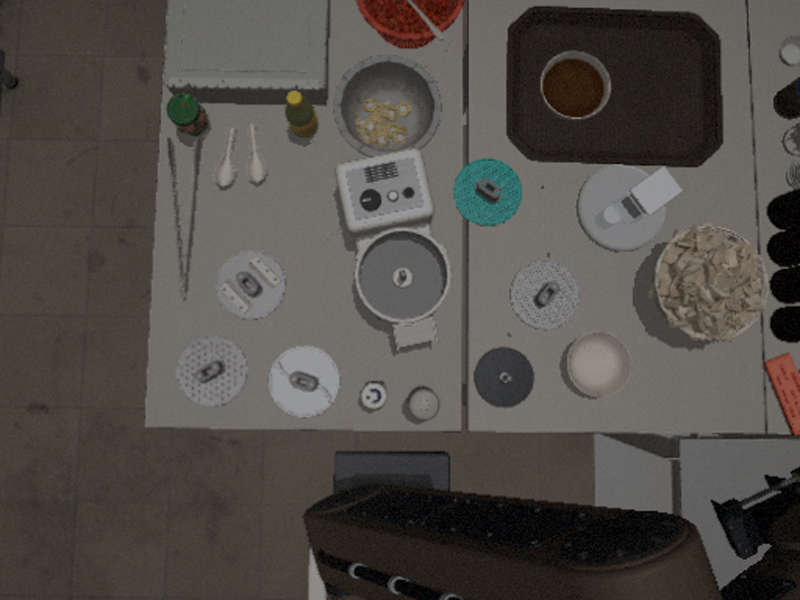

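View pics/scene0.png

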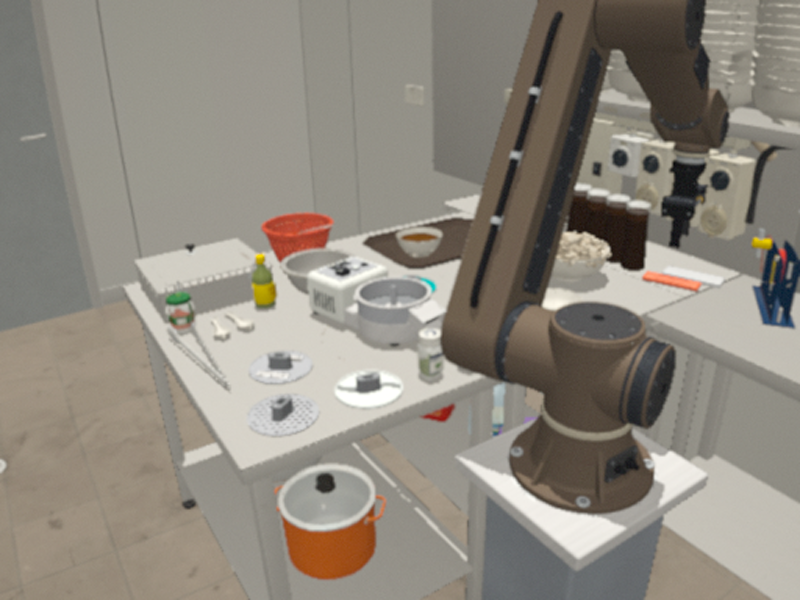

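Candidates in the top view (800x600 px): there is a white plate with a grip block and curved vanes at (304,381), which is the thrower. The dish at (598,364) has no block. The disc with two blades beside its block at (250,285) is the slicer. The coarse holed disc is at (211,370), the finely holed steel disc at (545,294) is the fine grater, and the turquoise one at (488,190) is the look-alike. The shaft is at (402,278), the stand post at (504,377), the jar at (373,395) and the shaker at (423,403).

```bash
cat > h.py <<'E'
from cell import *
import cv2,numpy as np
def ray(c,uv):
    uv=np.asarray(uv,float).reshape(-1,2); K=c["K"]
    d=(uv-K[:2,2])/np.array([K[0,0],K[1,1]]); s=d.copy()
    for _ in range(20): s=d/(1+c["k1"]*(s**2).sum(1,keepdims=True))
    v=np.c_[s,np.ones(len(s))]@c["R"]; o=-c["R"].T@c["t"]
    return o,v
def onplane(c,uv,z):
    o,v=ray(c,uv); return o+v*((z-o[2])/v[:,2])[:,None]
def project(c,X):
    p=np.atleast_2d(X)@c["R"].T+c["t"]; s=p[:,:2]/p[:,2:]
    s=s*(1+c["k1"]*(s**2).sum(1,keepdims=True)); return s*np.array([c["K"][0,0],c["K"][1,1]])+c["K"][:2,2]
def cloud(c,d):
    h,w=d.shape; u,v=np.meshgrid(np.arange(w),np.arange(h)); o,r=ray(c,np.c_[u.ravel(),v.ravel()])
    X=o+r*d.ravel()[:,None]; X[d.ravel()==0]=np.nan; return X.reshape(h,w,3)
def grab(n,tag):
    c=get_calibration(n); p,d=read_camera(n); np.savez(f"pics/{tag}.npz",p=p,d=d,R=c["R"],t=c["t"]); return c,p,d
def show(p,tag,s=None,box=None):
    if box: p=p[box[1]:box[3],box[0]:box[2]]
    s=s or min(800/p.shape[1],600/p.shape[0])
    cv2.imwrite(f"pics/{tag}.png",cv2.resize(p,None,fx=s,fy=s,interpolation=cv2.INTER_CUBIC))
E
python3 - <<'E'
from h import *
c=get_calibration("top"); z=np.load("pics/top0.npz"); C=cloud(c,z["d"])
for n,u,v,h in [("thrower",304,381,32),("slicer",250,285,32),("coarse",211,370,32),("fine",545,294,32),("turq",488,190,32),("shaft",402,278,115),("post",504,377,62),("jar",373,395,98),("shaker",423,403,95),("dish",598,364,37)]:
    px=np.array([u,v])*.64
    x=C[int(px[1])-2:int(px[1])+3,int(px[0])-2:int(px[0])+3].reshape(-1,3)
    print(n,onplane(c,px,h)[0].round(),"depthz",np.nanmax(x[:,2]).round(),np.nanmedian(x[:,2]).round())
p=z["p"]; show(p,"crop0",box=(80,130,370,290))
cw=get_calibration("wrist"); s=state(); print(cw["K"][0,0],cw["k1"],-cw["R"].T@cw["t"]-s["eef_pos"],cw["R"].round(3))
E
```

```text
thrower [421. 173.  32.] depthz 35.0 3.0
slicer [606. 284.  32.] depthz 39.0 30.0
coarse [440. 353.  32.] depthz 37.0 31.0
fine [ 596. -295.   32.] depthz 37.0 30.0
turq [ 803. -182.   32.] depthz 35.0 14.0
shaft [614. -12. 115.] depthz 120.0 106.0
post [ 434. -208.   62.] depthz 59.0 16.0
jar [400.  38.  98.] depthz 102.0 99.0
shaker [387. -53.  95.] depthz 99.0 95.0
dish [ 461. -396.   37.] depthz 11.0 7.0
303.08595668655863 -0.004343206224278508 [ 75.77975775  33.42979093 170.1228845 ] [[ 0.406 -0.914 -0.   ]
 [-0.874 -0.388  0.292]
 [-0.267 -0.118 -0.956]]
```

View pics/crop0.png

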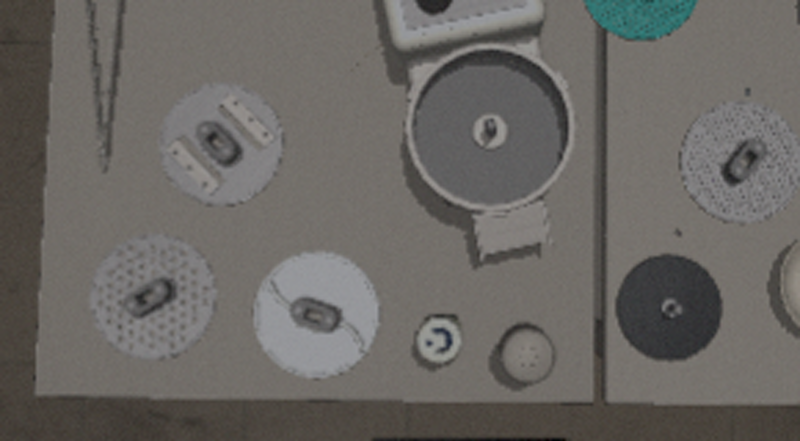

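The crop confirms each choice: the thrower has two curved vanes, the slicer has two plates beside its block, and coarse and fine are told apart by their holes. I'll go over the shaft first.

Call:
servo_tool(moves=[0.5,0.7,0,0,0.5,0.86,0.7,0,0,0.5,0.86,0.7,0,0,0.5,0.86,0.7,0,0,0.5,0.86,0.7,0,0,0.5,0.86,0.7,0,0,0.5,0.86,0.7,0,0,0.5,0.86,0.7,0,0,0.5,0.86,0.7,0,0,0.5,0.86,0.7,0,0,0.5,0.86,0.7,0,0,0.5,0.86,0.7,0,0,0.5])

```text
t: 1.1
eef_pos: [601.0, -287.4, 213.9]
tcp_rot: [-3.141, -0.001, 0.422]
ft_force: [-0.5, -0.6, -0.9]
opening: 0.5
grip_force: 0.0
```

Call:
servo_tool(moves=[0.04,0.7,0.04,0,0.5,0.04,0.7,0.04,0,0.5,0.04,0.7,0.04,0,0.5,0.04,0.7,0.04,0,0.5,0.04,0.7,0.04,0,0.5,0.04,0.7,0.04,0,0.5,0.04,0.7,0.04,0,0.5,0.04,0.7,0.04,0,0.5,0.04,0.7,0.04,0,0.5,0.04,0.7,0.04,0,0.5,0.04,0.7,0.04,0,0.5,0.04,0.7,0.04,0,0.5])

```text
t: 2.1
eef_pos: [613.5, -12.6, 230.4]
tcp_rot: [3.142, 0.0, 0.416]
ft_force: [0.7, 0.2, 0.8]
opening: 0.501
grip_force: 0.0
```

```bash
python3 - <<'E'
from h import *
s=state(); print(s["t"],s["eef_pos"],s["tcp_rot"],s["opening"])
c,p,d=grab("wrist","w_shaft"); show(p,"w_shaft"); print(project(c,[614,-12,115]), project(c,s["eef_pos"]))
E
```

```text
2.1 [613.54638527 -12.63370392 230.43703722] [3.14158207e+00 3.78803553e-04 4.16060034e-01] 0.5012710747893898
[[258.16757432 186.34858449]] [[258.56313111 239.22198186]]
```

View pics/w_shaft.png

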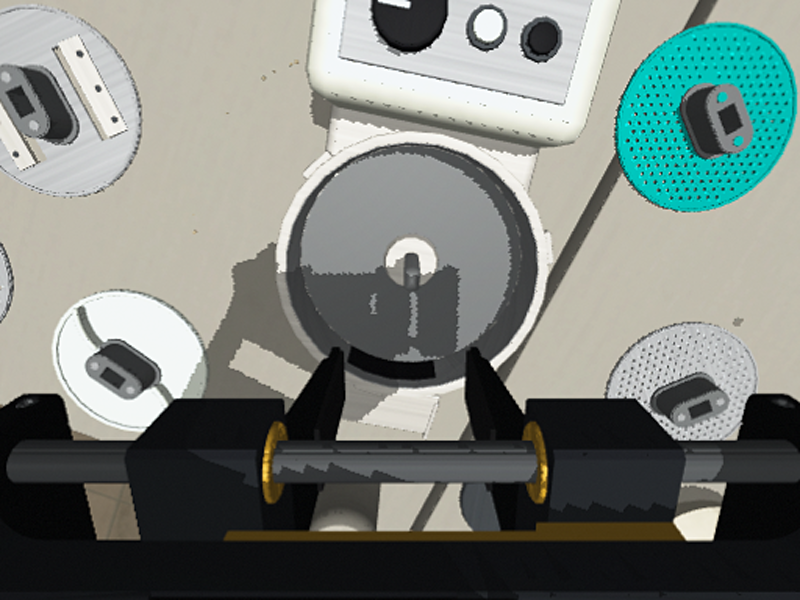

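The wrist view shows the bowl, the shaft (base about (412,258), tip about (412,288)), the thrower at (120,360), the slicer at (45,100), the fine grater at (685,385) and the turquoise one at (715,115). I'll zoom in on the shaft and look at depth.

```bash
python3 - <<'E'
from h import *
z=np.load("pics/w_shaft.npz"); p,d=z["p"],z["d"]; c=get_calibration("wrist"); c["R"],c["t"]=z["R"],z["t"]
show(cv2.convertScaleAbs(p,alpha=1.8),"shaftz",box=(232,135,292,195),s=10)
C=cloud(c,d)
S=C[135:215,232:292].reshape(-1,3)
for lo,hi in ((58,100),(100,106),(106,109.5),(109.5,113),(113,120)):
    m=(S[:,2]>lo)&(S[:,2]<hi)&(np.hypot(S[:,0]-614,S[:,1]+12)<20); q=S[m]; print(lo,len(q),q.mean(0).round(1) if len(q) else "")
    if len(q)>3: w,V=np.linalg.eigh(np.cov(q[:,:2].T)); print(np.sqrt(w)*1,np.degrees(np.arctan2(V[1,1],V[0,1])), (q[:,:2]-q[:,:2].mean(0))@V[:,1].max() if 0 else "", np.ptp((q[:,:2])@V,axis=0))
# rim circle of the bowl
R=C[(np.abs(C[...,2]-100)<3)&(np.hypot(C[...,0]-614,C[...,1]+12)<95)&(np.hypot(C[...,0]-614,C[...,1]+12)>75)]
A=np.c_[2*R[:,:2],np.ones(len(R))]; x=np.linalg.lstsq(A,(R[:,:2]**2).sum(1),rcond=None)[0]; print("rim",len(R),x[:2],np.sqrt(x[2]+x[0]**2+x[1]**2))
E
```

```text
58 499 [621.  -10.4  65.3]
[7.78538083 9.65143023] 102.8124799905052  [30.67228568 35.81554056]
100 13 [628.6 -11.3 103. ]
[1.77763228 3.35055694] 135.43866806910137  [ 6.09269425 11.54697082]
106 17 [625.9 -11.  108. ]
[3.2210405  4.52163583] 168.64168176788337  [10.66820371 14.8748744 ]
109.5 47 [624.2 -12.8 111.2]
[3.61115931 4.69757827] -170.23467813122292  [10.38322655 14.64012763]
113 89 [622.6 -13.5 114.8]
[2.02930329 3.51533567] -160.25622216610532  [ 7.44042147 12.46023004]
rim 3361 [621.94991546 -13.29785766] 84.89460019892799
```

View pics/shaftz.png

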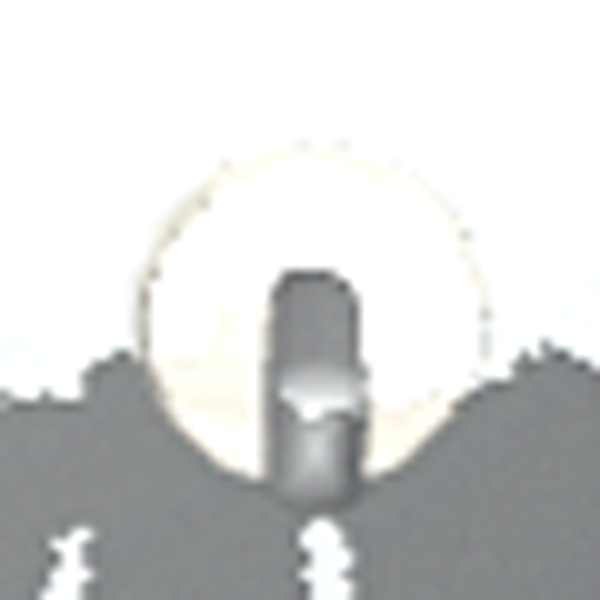

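Call:
servo_tool(moves=[-0.17,-0.075,-0.2,-0.02,0.5,-0.17,-0.075,-0.2,-0.02,0.5,-0.17,-0.075,-0.2,-0.02,0.5,-0.17,-0.075,-0.2,-0.02,0.5,-0.17,-0.075,-0.2,-0.02,0.5,-0.17,-0.075,-0.2,-0.02,0.5])

```text
t: 2.65
eef_pos: [546.9, -41.8, 151.6]
tcp_rot: [3.141, -0.002, 0.354]
ft_force: [0.4, -0.2, 0.1]
opening: 0.499
grip_force: 0.0
```

```bash
python3 - <<'E'
from h import *
s=state(); print(s["t"],s["eef_pos"],s["tcp_rot"])
c,p,d=grab("wrist","w_shaft2"); q=project(c,[622.5,-13.5,115])[0]; print(q)
x,y=q.astype(int); show(p,"shaftz2",box=(x-40,y-30,x+40,y+30),s=10)
C=cloud(c,d); S=C.reshape(-1,3); r=np.hypot(S[:,0]-622.5,S[:,1]+13.5)
for lo,hi in ((100,104),(104,108),(108,112),(112,114.),(114,118)):
    m=(S[:,2]>lo)&(S[:,2]<hi)&(r<20)
    if m.sum()>4:
        q=S[m][:,:2].astype(np.float32); print(lo,m.sum(),q.mean(0),cv2.minAreaRect(q))
m=(S[:,2]>100)&(r<20); print(m.sum(),cv2.minAreaRect(S[m][:,:2].astype(np.float32)))
E
```

```text
2.65 [546.8810534  -41.77396504 151.58401593] [ 3.14055363e+00 -1.69220779e-03  3.54060333e-01]
[258.0438735  102.23188486]
108 93 [622.43256  -13.247061] ((621.866455078125, -13.6640043258667), (15.59961223602295, 9.503128051757812), 20.639301300048828)
112 74 [621.9754   -13.985996] ((622.2442016601562, -13.546942710876465), (13.392424583435059, 8.01919937133789), 20.495532989501953)
114 173 [622.30414  -13.597836] ((622.2639770507812, -13.551054000854492), (11.98928451538086, 6.591082572937012), 20.453149795532227)
341 ((621.866455078125, -13.6640043258667), (15.59961223602295, 9.503128051757812), 20.639301300048828)
```

View pics/shaftz2.png

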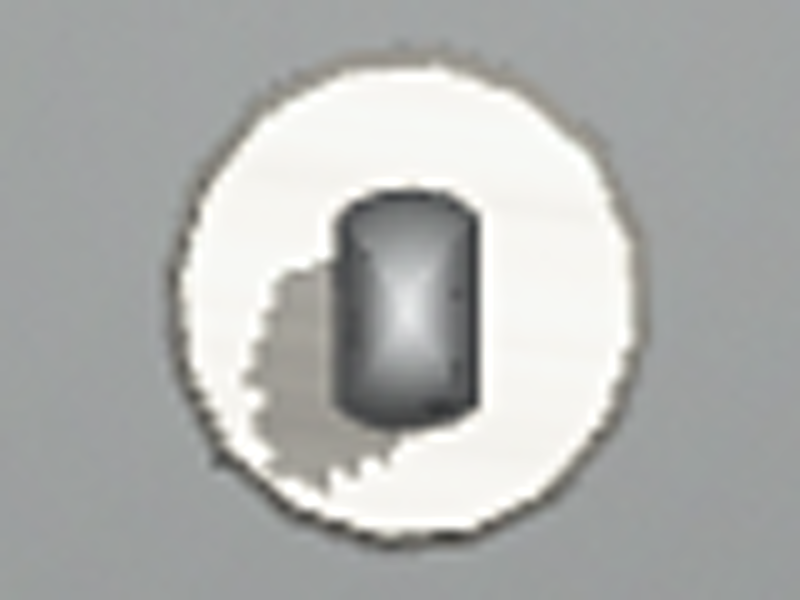

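```bash
cat >> h.py <<'E'
def block(C,x,y,lo=28,hi=38,r=30):
    S=C.reshape(-1,3); m=(S[:,2]>lo)&(S[:,2]<hi)&(np.hypot(S[:,0]-x,S[:,1]-y)<r); q=S[m]
    if len(q)<10: return None
    (cx,cy),(a,b),t=cv2.minAreaRect(q[:,:2].astype(np.float32))
    if a<b: a,b,t=b,a,t+90
    return np.round([cx,cy,a,b,(t+90)%180-90,np.median(q[:,2]),len(q)],2)
E
python3 - <<'E'
from h import *
for f,n in (("w_shaft","wrist"),("top0","top")):
  z=np.load(f"pics/{f}.npz"); c=get_calibration(n)
  if "R" in z: c["R"],c["t"]=z["R"],z["t"]
  C=cloud(c,z["d"])
  for k,x,y in (("thr",421,173),("sli",606,284),("coa",440,353),("fin",596,-295)): print(f,k,block(C,x,y,24,42,40))
z=np.load("pics/top0.npz");C=cloud(get_calibration("top"),z["d"]);print("post",block(C,434,-208,50,70,20))
E
```

```text
w_shaft thr [420.6  175.16  51.78  28.52  72.09  31.51 684.  ]
w_shaft sli [ 611.57  289.97   52.77   27.8    43.21   31.43 1029.  ]
w_shaft coa None
w_shaft fin [ 598.65 -302.3    51.67   28.15  -38.98   31.73  661.  ]
top0 thr [420.24 177.9   50.34  25.89  73.63  32.6  114.  ]
top0 sli [610.06 291.87  50.35  25.13  42.63  32.64 107.  ]
top0 coa [436.75 361.23  50.27  26.36 -57.13  33.14 115.  ]
top0 fin [ 597.68 -300.21   50.61   26.18  -40.99   32.3   115.  ]
post [ 432.36 -215.01    7.85    6.04   89.89   59.32   11.  ]
```

Call:
servo_tool(moves=[-0.355,0.425,-0.08,0.288,0.5,-0.355,0.425,-0.08,0.288,0.5,-0.355,0.425,-0.08,0.288,0.5,-0.355,0.425,-0.08,0.288,0.5,-0.355,0.425,-0.08,0.288,0.5,-0.355,0.425,-0.08,0.288,0.5,-0.355,0.425,-0.08,0.288,0.5,-0.355,0.425,-0.08,0.288,0.5,-0.355,0.425,-0.08,0.288,0.5,-0.355,0.425,-0.08,0.288,0.5])

```text
t: 3.53
eef_pos: [404.5, 129.2, 119.2]
tcp_rot: [3.14, -0.001, 1.259]
ft_force: [0.0, -0.5, 0.4]
opening: 0.501
grip_force: 0.0
```

```bash
cat > look.py <<'E'
import sys
from h import *
tag,x,y=sys.argv[1],*map(float,sys.argv[2:4]); lo,hi,r=map(float,sys.argv[4:7]) if len(sys.argv)>4 else (29.5,38,35)
s=state(); print(s["t"],s["eef_pos"].round(2),np.degrees(s["tcp_rot"]).round(2))
c,p,d=grab("wrist",tag); b=block(cloud(c,d),x,y,lo,hi,r); print(b)
if b is not None: print("shift/400",((b[:2]-s["eef_pos"][:2])/400).round(4),"turn/180",((b[4]-np.degrees(s["tcp_rot"][2])+90)%180-90)/180)
E
python3 look.py thr 420.5 175.5
```

```text
3.5333 [404.55 129.15 119.23] [ 1.7991e+02 -5.0000e-02  7.2110e+01]
[ 420.25  176.42   51.56   25.62   72.99   32.01 1362.  ]
shift/400 [0.0393 0.1182] turn/180 0.004891905754638831
```

Call:
servo_tool(moves=[0.039,0.118,-0.1,0.005,0.5,0.039,0.118,-0.1,0.005,0.5,0.039,0.118,-0.17,0.005,0.5,0.039,0.118,-0.23,0.005,0.5,0.039,0.118,-0.255,0.005,0.5,0.039,0.118,-0.275,0.005,0.5,0.039,0.118,-0.275,0.005,0.5,0.039,0.118,-0.275,0.005,0.5,0.039,0.118,-0.275,0.005,0.1,0.039,0.118,-0.275,0.005,0,0.039,0.118,-0.275,0.005,0,0.039,0.118,-0.275,0.005,0])

```text
t: 4.58
eef_pos: [419.6, 176.0, 9.2]
tcp_rot: [3.14, -0.001, 1.275]
ft_force: [1.3, -0.9, 2.0]
opening: 0.277
grip_force: 1.1
```

Call:
servo_tool(moves=[0,0,0,0,0,0,0,0,0,0,0,0,0,0,0,0,0,0,0,0])

```text
t: 4.92
eef_pos: [419.6, 176.0, 9.2]
tcp_rot: [3.14, -0.001, 1.276]
ft_force: [-0.5, -0.1, 6.1]
opening: 0.274
grip_force: 30.0
```

```bash
python3 look.py thr_g 420.3 176.4 29.5 36 35
```

```text
4.9167 [419.62 176.01   9.24] [ 1.7993e+02 -4.0000e-02  7.3080e+01]
[ 421.41  181.44   41.96   41.93  -15.59   32.02 2667.  ]
shift/400 [0.0045 0.0136] turn/180 -0.4926341690504697
```

Call:
servo_tool(moves=[0,0,0.1,0,0,0,0,0.2,0,0,0,0,0.3,0,0,0.1,-0.1,0.36,0,0,0.505,-0.475,0.36,-0.292,0,0.505,-0.475,0.36,-0.292,0,0.505,-0.475,0.36,-0.292,0,0.505,-0.475,0.36,-0.292,0,0.505,-0.475,0.36,-0.292,0,0.505,-0.475,0.36,-0.292,0,0.505,-0.475,0.36,-0.292,0,0.505,-0.475,0.36,-0.292,0])

```text
t: 5.97
eef_pos: [621.8, -15.6, 151.9]
tcp_rot: [-3.141, 0.001, 0.349]
ft_force: [-0.5, -0.0, -1.4]
opening: 0.272
grip_force: 30.0
```

Call:
servo_tool(moves=[0,0,0,0,0,0,0,0,0,0,0,0,0,0,0,0,0,0,0,0])

```text
t: 6.3
eef_pos: [621.0, -13.7, 152.8]
tcp_rot: [3.141, 0.0, 0.36]
ft_force: [0.2, -0.3, -1.5]
opening: 0.273
grip_force: 30.0
```

```bash
python3 - <<'E'
from h import *
s=state(); print(s["t"],s["eef_pos"],np.degrees(s["tcp_rot"]),s["grip_force"],s["opening"])
c,p,d=grab("wrist","held"); q=project(c,s["eef_pos"]+[0,0,23])[0]; print(q)
x,y=q.astype(int); show(p,"held",box=(x-64,y-60,x+64,y+36),s=6)
# slot centre offset
E
```

```text
6.3 [621.02665525 -13.71240967 152.79664414] [1.79992391e+02 5.06525999e-04 2.06221386e+01] 30.004301468725316 0.27297497789360303
[258.54415941 258.01055255]
```

View pics/held.png

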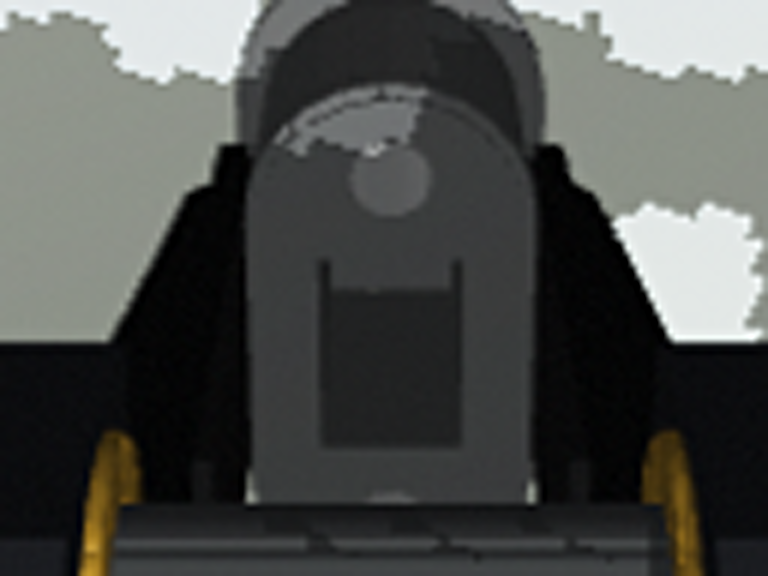

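The held block is straight and its slot is visible (crop (319..461, 260..447)). I'll turn the slot into an offset from the TCP.

```bash
cat >> h.py <<'E'
def slot(tag,h,pos,yaw,box):
    "slot rect (u0,v0,u1,v1 px) of held disc -> in tool frame; h = block top above TCP"
    z=np.load(f"pics/{tag}.npz"); c=get_calibration("wrist"); c["R"],c["t"]=z["R"],z["t"]
    u0,v0,u1,v1=box; q=onplane(c,[(u0,v0),(u1,v0),(u0,v1),(u1,v1)],pos[2]+h)[:,:2]-pos[:2]
    a=np.radians(yaw); t=np.array([np.cos(a),np.sin(a)]); n=np.array([np.sin(a),-np.cos(a)])
    return np.c_[q@t,q@n].round(2),(q.mean(0)@t).round(2),(q.mean(0)@n).round(2)
E
python3 - <<'E'
from h import *
print(slot("held",22.8,[621.03,-13.71,152.8],20.62,(194+319/6,198+260/6,194+461/6,198+447/6)))
E
```

```text
(array([[ 9.89, -6.09],
       [ 9.89,  6.58],
       [-9.11, -6.3 ],
       [-9.11,  6.81]]), np.float64(0.39), np.float64(0.25))
```

Call:
servo_tool(moves=[0.0015,0.0005,0,0,0,0.0015,0.0005,-0.03,0,0,0.0015,0.0005,-0.06,0,0,0.0015,0.0005,-0.075,0,0,0.0015,0.0005,-0.085,0,0,0.0015,0.0005,-0.095,0,0,0.0015,0.0005,-0.105,0,0,0.0015,0.0005,-0.11,0,0,0.0015,0.0005,-0.11,0,0])

```text
t: 7.1
eef_pos: [621.7, -13.8, 108.3]
tcp_rot: [-3.141, 0.0, 0.358]
ft_force: [-0.1, -0.5, -1.4]
opening: 0.273
grip_force: 30.0
```

Call:
servo_tool(moves=[0,0,-0.02,0,0,0,0,-0.04,0,0,0,0,-0.055,0,0,0,0,-0.07,0,0,0,0,-0.08,0,0,0,0,-0.086,0,0,0,0,-0.089,0,0,0,0,-0.0905,0,0,0,0,-0.0905,0,0,0,0,-0.0905,0,0])

```text
t: 7.93
eef_pos: [622.0, -13.9, 72.7]
tcp_rot: [3.141, -0.0, 0.358]
ft_force: [-0.0, 0.3, -1.5]
opening: 0.271
grip_force: 30.0
```

Call:
servo_tool(moves=[0,0,-0.001,0,0,0,0,-0.002,0,0,0,0,-0.003,0,0,0,0,-0.003,0,0,0,0,-0.003,0,0])

```text
t: 8.35
eef_pos: [622.0, -13.8, 72.3]
tcp_rot: [3.141, -0.001, 0.358]
ft_force: [-2.5, -1.0, 8.4]
opening: 0.272
grip_force: 30.0
```

Call:
servo_tool(moves=[0,0,0,0,0.45,0,0,0,0,0.45,0,0,0,0,0.45,0,0,0.1,0,0.45,0,0,0.18,0,0.45,0,0,0.26,0,0.45,-0.12,0.675,0.26,0.125,0.45,-0.12,0.675,0.26,0.125,0.45,-0.12,0.675,0.26,0.125,0.45,-0.12,0.675,0.26,0.125,0.45,-0.12,0.675,0.2,0.125,0.45,-0.12,0.675,0.12,0.125,0.45])

```text
t: 9.35
eef_pos: [580.2, 226.8, 144.7]
tcp_rot: [3.139, -0.005, 0.752]
ft_force: [0.7, -0.6, -0.3]
opening: 0.452
grip_force: 0.0
```

Call:
servo_tool(moves=[0,0.12,-0.04,0,0.45,0,0.12,-0.04,0,0.45,0,0.12,-0.04,0,0.45])

```text
t: 9.6
eef_pos: [578.7, 274.1, 124.9]
tcp_rot: [-3.141, 0.002, 0.754]
ft_force: [-0.3, -0.4, 0.9]
opening: 0.447
grip_force: 0.0
```

```bash
python3 look.py sli 611 290.5; python3 - <<'E'
from h import *
c=get_calibration("top"); p,d=read_camera("top"); print("thr on shaft",block(cloud(c,d),622,-14,86,104,35))
E
```

```text
9.6 [578.68 274.15 124.92] [-1.7996e+02  9.0000e-02  4.3210e+01]
[ 610.61  290.22   50.99   25.99   45.17   32.02 1230.  ]
shift/400 [0.0798 0.0402] turn/180 0.010878849289969218
thr on shaft [622.2  -11.73  51.12  25.86  21.71  95.99 121.  ]
```

Call:
servo_tool(moves=[0.08,0.04,-0.1,0.011,0.45,0.08,0.04,-0.1,0.011,0.45,0.08,0.04,-0.1,0.011,0.45,0.08,0.04,-0.1,0.011,0.45,0.08,0.04,-0.1,0.011,0.45])

```text
t: 10.12
eef_pos: [611.6, 286.8, 87.4]
tcp_rot: [3.141, -0.001, 0.784]
ft_force: [0.2, 0.3, 0.6]
opening: 0.451
grip_force: 0.0
```

```bash
python3 look.py sli2 610.6 290.2 29.5 35 32
```

```text
10.1167 [611.59 286.83  87.41] [ 1.7998e+02 -3.0000e-02  4.4910e+01]
[ 610.77  290.37   51.4    25.92   45.51   31.99 1470.  ]
shift/400 [-0.0021  0.0089] turn/180 0.0033068425935544117
```

Call:
servo_tool(moves=[-0.002,0.009,0,0.003,0.45,-0.002,0.009,-0.05,0.003,0.45,-0.002,0.009,-0.11,0.003,0.45,-0.002,0.009,-0.16,0.003,0.45,-0.002,0.009,-0.185,0.003,0.45,-0.002,0.009,-0.194,0.003,0.45,-0.002,0.009,-0.194,0.003,0.45,-0.002,0.009,-0.194,0.003,0,-0.002,0.009,-0.194,0.003,0,-0.002,0.009,-0.194,0.003,0,-0.002,0.009,-0.194,0.003,0,-0.002,0.009,-0.194,0.003,0])

```text
t: 11.17
eef_pos: [611.3, 291.6, 9.8]
tcp_rot: [3.141, -0.002, 0.794]
ft_force: [-0.4, -0.8, 5.5]
opening: 0.269
grip_force: 30.0
```

Call:
servo_tool(moves=[0,0,0,0,0,0,0,0,0,0,0,0,0,0,0])

```text
t: 11.42
eef_pos: [611.3, 291.6, 9.8]
tcp_rot: [3.141, -0.002, 0.794]
ft_force: [-0.2, -0.5, 6.7]
opening: 0.271
grip_force: 30.0
```

```bash
python3 look.py slig 610.6 290.2 29.5 35 32
```

```text
11.4167 [611.32 291.6    9.8 ] [ 1.7995e+02 -9.0000e-02  4.5520e+01]
[ 615.52  292.88   41.99   39.83   62.05   31.97 2466.  ]
shift/400 [0.0105 0.0032] turn/180 0.09183140793571407
```

Call:
servo_tool(moves=[0,0,0.08,0,0,0,0,0.18,0,0,0,0,0.28,0,0,0,-0.1,0.36,0,0,0.03,-0.3,0.37,-0.139,0,0.03,-0.5,0.37,-0.139,0,0.03,-0.762,0.37,-0.139,0,0.03,-0.762,0.37,-0.139,0,0.03,-0.762,0.37,-0.139,0,0.03,-0.762,0.37,-0.139,0,0.03,-0.762,0.37,-0.139,0,0.03,-0.762,0.37,-0.139,0])

```text
t: 12.47
eef_pos: [622.6, -18.0, 156.6]
tcp_rot: [3.141, 0.001, 0.354]
ft_force: [0.1, 0.7, -3.3]
opening: 0.273
grip_force: 30.0
```

Call:
servo_tool(moves=[0,0,0,0,0,0,0,0,0,0,0,0,0,0,0,0,0,0,0,0,0,0,0,0,0])

```text
t: 12.88
eef_pos: [622.7, -12.3, 156.6]
tcp_rot: [3.142, 0.0, 0.36]
ft_force: [0.3, 0.2, -2.5]
opening: 0.273
grip_force: 30.0
```

```bash
cat > held.py <<'E'
import sys
from h import *
tag=sys.argv[1]
s=state(); print(s["t"],s["eef_pos"].round(2),np.degrees(s["tcp_rot"]).round(2),s["grip_force"],s["opening"])
c,p,d=grab("wrist",tag); show(p,tag,box=(194,198,322,294),s=6)
E
python3 held.py held2
```

```text
12.8833 [622.71 -12.3  156.64] [1.80e+02 1.00e-02 2.06e+01] 29.972705505788326 0.273148665483345
```

View pics/held2.png

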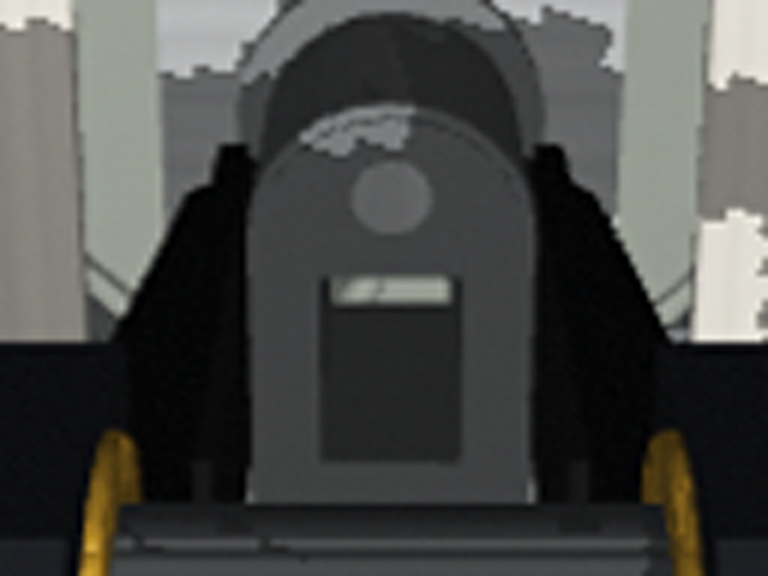

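The slicer is held straight, with its slot at crop (319..461, 277..463).

```bash
python3 - <<'E'
from h import *
pos=np.array([622.71,-12.3,156.64]); r,x,y=slot("held2",22.2,pos,20.6,(194+319/6,198+277/6,194+461/6,198+463/6)); print(r,x,y)
a=np.radians(20.6); q=pos[:2]+x*np.array([np.cos(a),np.sin(a)])+y*np.array([np.sin(a),-np.cos(a)]); print(q,(np.array([622.1,-13.6])-q)/400)
E
```

```text
[[  7.92  -6.14]
 [  7.92   6.62]
 [-11.18  -6.35]
 [-11.18   6.85]] -1.63 0.24
[621.26866495 -13.09815618] [ 0.00207834 -0.00125461]
```

Call:
servo_tool(moves=[0.002,-0.0013,0,0,0,0.002,-0.0013,-0.03,0,0,0.002,-0.0013,-0.06,0,0,0.002,-0.0013,-0.075,0,0,0.002,-0.0013,-0.085,0,0,0.002,-0.0013,-0.095,0,0,0.002,-0.0013,-0.105,0,0,0.002,-0.0013,-0.115,0,0,0.002,-0.0013,-0.12,0,0,0.002,-0.0013,-0.12,0,0])

```text
t: 13.77
eef_pos: [623.4, -13.9, 108.3]
tcp_rot: [-3.141, 0.0, 0.358]
ft_force: [-1.4, 0.3, -4.0]
opening: 0.271
grip_force: 30.0
```

Call:
servo_tool(moves=[0,0,-0.004,0,0,0,0,-0.008,0,0,0,0,-0.009,0,0,0,0,-0.01,0,0,0,0,-0.011,0,0,0,0,-0.011,0,0])

```text
t: 14.27
eef_pos: [623.6, -13.9, 104.8]
tcp_rot: [3.141, -0.0, 0.358]
ft_force: [-2.2, -0.7, 2.3]
opening: 0.272
grip_force: 30.0
```

Call:
servo_tool(moves=[0,0,0,0,0.45,0,0,0,0,0.45,0,0,0,0,0.45,0,0,0.06,0,0.45,0,0,0.15,0,0.45,-0.674,-0.5725,0.2,0,0.45,-0.674,-0.5725,0.2,0,0.45,-0.674,-0.5725,0.2,0,0.45,-0.674,-0.5725,0.2,0,0.45,-0.674,-0.5725,0.15,0,0.45,-0.674,-0.5725,0.1,0,0.45,-0.674,-0.5725,0.1,0,0.45])

```text
t: 15.27
eef_pos: [401.2, -202.5, 156.5]
tcp_rot: [3.14, -0.001, 0.359]
ft_force: [0.9, -1.6, -0.3]
opening: 0.454
grip_force: 0.0
```

```bash
python3 look.py post 432 -215 50 70 25; python3 - <<'E'
from h import *
c=get_calibration("top"); p,d=read_camera("top"); print("sli on shaft",block(cloud(c,d),622,-14,116,136,35))
E
```

```text
15.2667 [ 401.25 -202.5   156.5 ] [ 1.7991e+02 -5.0000e-02  2.0540e+01]
[ 433.01 -218.07    9.53    9.18   62.45   59.99  115.  ]
shift/400 [ 0.0794 -0.0389] turn/180 0.23281470473766935
sli on shaft [621.69 -12.32  50.94  25.81  21.62 127.4  132.  ]
```

Call:
servo_tool(moves=[-0.05,-0.09,-0.05,0,0.45,-0.05,-0.09,-0.05,0,0.45,-0.05,-0.09,-0.05,0,0.45,-0.05,-0.09,-0.05,0,0.45])

```text
t: 15.7
eef_pos: [383.0, -237.4, 136.3]
tcp_rot: [-3.142, -0.0, 0.357]
ft_force: [-0.1, -0.3, 0.1]
opening: 0.45
grip_force: 0.0
```

```bash
python3 look.py post2 433 -217.5 50 70 25
```

```text
15.7 [ 382.99 -237.39  136.33] [-180.     -0.     20.47]
[ 432.85 -217.85    9.2     9.01   19.35   60.4   127.  ]
shift/400 [0.1246 0.0489] turn/180 -0.00623876840053078
```

Call:
servo_tool(moves=[0.443,-0.08,0,-0.336,0.45,0.443,-0.08,0,-0.336,0.45,0.443,-0.08,0,-0.336,0.45,0.443,-0.08,0,-0.336,0.45,0.443,-0.08,0,-0.336,0.45,0.443,-0.08,0,-0.336,0.45,0.443,-0.08,0,-0.336,0.45,0.443,-0.08,-0.03,-0.336,0.45,0.443,-0.08,-0.03,-0.336,0.45,0.443,-0.08,-0.03,-0.336,0.45,0.443,-0.08,-0.03,-0.336,0.45,0.443,-0.08,-0.03,-0.336,0.45])

```text
t: 16.75
eef_pos: [560.4, -268.9, 124.7]
tcp_rot: [-3.142, -0.001, -0.694]
ft_force: [0.3, 0.1, 0.8]
opening: 0.451
grip_force: 0.0
```

```bash
python3 look.py fin 598.6 -301.5
```

```text
16.75 [ 560.39 -268.87  124.74] [-1.800e+02 -4.000e-02 -3.978e+01]
[ 598.71 -302.36   51.23   26.    -40.41   32.03 1306.  ]
shift/400 [ 0.0958 -0.0837] turn/180 -0.003512734981828203
```

Call:
servo_tool(moves=[0.096,-0.084,-0.05,-0.0035,0.45,0.096,-0.084,-0.1,-0.0035,0.45,0.096,-0.084,-0.17,-0.0035,0.45,0.096,-0.084,-0.23,-0.0035,0.45,0.096,-0.084,-0.265,-0.0035,0.45,0.096,-0.084,-0.288,-0.0035,0.45,0.096,-0.084,-0.288,-0.0035,0.45,0.096,-0.084,-0.288,-0.0035,0.45,0.096,-0.084,-0.288,-0.0035,0,0.096,-0.084,-0.288,-0.0035,0,0.096,-0.084,-0.288,-0.0035,0,0.096,-0.084,-0.288,-0.0035,0])

```text
t: 17.8
eef_pos: [598.7, -303.3, 10.2]
tcp_rot: [-3.141, -0.002, -0.708]
ft_force: [0.2, 2.0, 5.5]
opening: 0.27
grip_force: 30.0
```

Call:
servo_tool(moves=[0,0,0,0,0,0,0,0,0,0,0,0,0,0,0,0,0,0,0,0])

```text
t: 18.13
eef_pos: [598.7, -303.3, 10.2]
tcp_rot: [-3.141, -0.002, -0.708]
ft_force: [-0.1, 1.2, 6.6]
opening: 0.271
grip_force: 30.0
```

Call:
servo_tool(moves=[0,0,0.08,0,0,0,0,0.17,0,0,0,0,0.25,0,0,-0.1,0.05,0.27,0,0,-0.2,0.1,0.27,0,0,-0.3,0.15,0.27,0,0,-0.4145,0.2135,0.27,0,0,-0.4145,0.2135,0.27,0,0,-0.4145,0.2135,0.27,0,0,-0.4145,0.2135,0.27,0,0,-0.4145,0.2135,0.27,0,0,-0.4145,0.2135,0.27,0,0])

```text
t: 19.13
eef_pos: [433.3, -218.4, 117.0]
tcp_rot: [3.142, -0.001, -0.708]
ft_force: [0.5, -0.3, -3.1]
opening: 0.27
grip_force: 30.0
```

```bash
python3 held.py held3
```

```text
19.1333 [ 433.32 -218.36  117.02] [ 1.800e+02 -5.000e-02 -4.059e+01] 29.957891733502038 0.2697509073887019
```

View pics/held3.png

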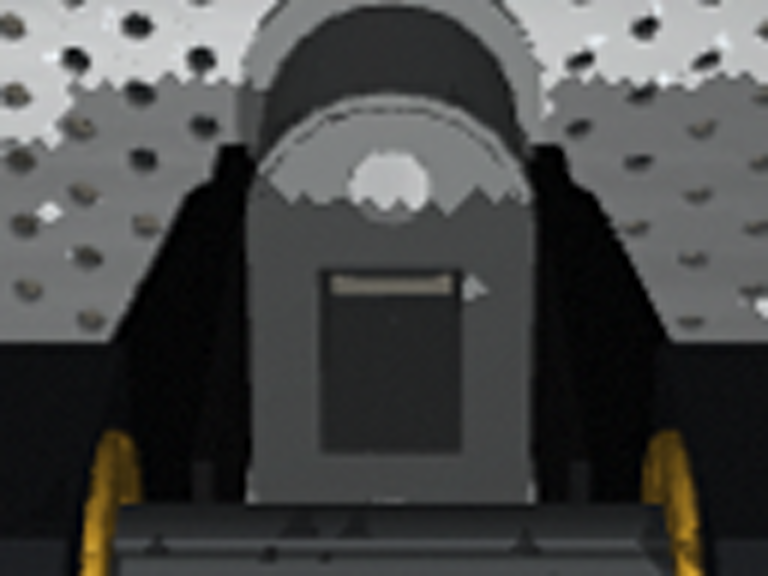

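The fine grater is held straight and its slot sits about 0.3 mm from the post axis, so I'll lower it.

Call:
servo_tool(moves=[0.0005,0.0006,-0.04,0,0,0.0005,0.0006,-0.08,0,0,0.0005,0.0006,-0.1,0,0,0.0005,0.0006,-0.11,0,0,0.0005,0.0006,-0.12,0,0,0.0005,0.0006,-0.13,0,0,0.0005,0.0006,-0.14,0,0,0.0005,0.0006,-0.14,0,0])

```text
t: 19.85
eef_pos: [432.5, -217.5, 60.7]
tcp_rot: [3.141, 0.0, -0.708]
ft_force: [0.2, 0.3, -2.6]
opening: 0.272
grip_force: 30.0
```

Call:
servo_tool(moves=[0,0,-0.02,0,0,0,0,-0.04,0,0,0,0,-0.06,0,0,0,0,-0.075,0,0,0,0,-0.085,0,0,0,0,-0.09,0,0,0,0,-0.093,0,0,0,0,-0.095,0,0,0,0,-0.096,0,0,0,0,-0.097,0,0,0,0,-0.097,0,0])

```text
t: 20.77
eef_pos: [432.7, -217.6, 22.4]
tcp_rot: [3.142, -0.0, -0.708]
ft_force: [0.6, 0.9, -3.2]
opening: 0.272
grip_force: 30.0
```

Call:
servo_tool(moves=[0,0,-0.001,0,0,0,0,-0.002,0,0,0,0,-0.002,0,0,0,0,-0.002,0,0])

```text
t: 21.1
eef_pos: [432.7, -217.6, 22.1]
tcp_rot: [3.142, -0.001, -0.708]
ft_force: [-1.4, 1.5, 9.4]
opening: 0.273
grip_force: 30.0
```

Call:
servo_tool(moves=[0,0,0,0,0.45,0,0,0,0,0.45,0,0,0,0,0.45,0,0,0.06,0,0.45,0,0,0.14,0,0.45,0,0,0.24,0,0.45,0.1,0.1,0.34,0.05,0.45,0.2,0.2,0.44,0.1,0.45,0.3,0.3,0.47,0.15,0.45,0.32,0.4,0.47,0.2,0.45,0.32,0.5,0.47,0.24,0.45,0.32,0.545,0.47,0.28,0.45])

```text
t: 22.1
eef_pos: [554.0, -27.9, 206.3]
tcp_rot: [3.141, -0.001, 0.047]
ft_force: [1.5, -0.3, 0.9]
opening: 0.45
grip_force: 0.0
```

```bash
python3 - <<'E'
from h import *
s=state(); print(s["eef_pos"],np.degrees(s["tcp_rot"]))
c=get_calibration("top"); p,d=read_camera("top"); C=cloud(c,d); print("fine on stand",block(C,433,-217,36,52,35),"coarse",block(C,437,361,28,38,35))
E
```

```text
[553.99503234 -27.8551597  206.25314563] [ 1.79973961e+02 -8.55934053e-02  2.70407457e+00]
fine on stand [ 432.18 -214.97   51.04   26.58  -41.41   44.8   120.  ] coarse [436.26 360.96  49.49  26.38 -61.03  32.8  107.  ]
```

Call:
servo_tool(moves=[-0.23,0.85,0,0.62,0.45,-0.23,0.85,0,0.62,0.45,-0.23,0.85,0,0.62,0.45,-0.23,0.85,0,0.62,0.45,-0.23,0.85,0,0.62,0.45,-0.23,0.85,0,0.62,0.45,-0.23,0.85,0,0.62,0.45,-0.23,0.85,0,0.62,0.45,-0.23,0.85,-0.1,0.62,0.45,-0.23,0.85,-0.2,0.62,0.45,-0.23,0.85,-0.2,0.62,0.45,-0.23,0.85,-0.2,0.62,0.45])

```text
t: 23.15
eef_pos: [459.4, 310.6, 122.8]
tcp_rot: [-3.137, 0.002, 1.549]
ft_force: [0.6, 0.5, 1.0]
opening: 0.446
grip_force: 0.0
```

Call:
servo_tool(moves=[0,0,0,0.15,0.45,0,0,0,0.15,0.45,0,0,0,0.15,0.45,0,0,0,0.15,0.45,0,0,0,0.15,0.45,0,0,0,0.15,0.45])

```text
t: 23.65
eef_pos: [460.8, 310.5, 125.3]
tcp_rot: [-3.142, -0.0, 2.009]
ft_force: [0.4, -0.8, 0.3]
opening: 0.45
grip_force: 0.0
```

```bash
python3 look.py coa 436.5 359.5
```

```text
23.65 [460.84 310.51 125.32] [-180.     -0.    115.13]
[ 437.44  360.04   51.35   25.96  -57.99   32.03 1313.  ]
shift/400 [-0.0585  0.1238] turn/180 0.03820613634191261
```

Call:
servo_tool(moves=[-0.0585,0.124,-0.05,0.038,0.45,-0.0585,0.124,-0.1,0.038,0.45,-0.0585,0.124,-0.17,0.038,0.45,-0.0585,0.124,-0.23,0.038,0.45,-0.0585,0.124,-0.265,0.038,0.45,-0.0585,0.124,-0.29,0.038,0.45,-0.0585,0.124,-0.29,0.038,0.45,-0.0585,0.124,-0.29,0.038,0.45,-0.0585,0.124,-0.29,0.038,0,-0.0585,0.124,-0.29,0.038,0,-0.0585,0.124,-0.29,0.038,0,-0.0585,0.124,-0.29,0.038,0])

```text
t: 24.7
eef_pos: [437.8, 360.3, 10.3]
tcp_rot: [3.14, -0.0, 2.132]
ft_force: [0.7, -0.6, 5.5]
opening: 0.273
grip_force: 30.0
```

Call:
servo_tool(moves=[0,0,0,0,0,0,0,0,0,0,0,0,0,0,0,0,0,0,0,0])

```text
t: 25.03
eef_pos: [437.8, 360.3, 10.3]
tcp_rot: [3.14, -0.0, 2.132]
ft_force: [0.1, -0.7, 5.7]
opening: 0.274
grip_force: 30.0
```

Call:
servo_tool(moves=[0,0,0.08,0,0,0,0,0.17,0,0,0,0,0.27,0,0,0.1,-0.05,0.37,-0.04,0,0.2,-0.15,0.47,-0.08,0,0.3,-0.25,0.48,-0.12,0,0.305,-0.35,0.48,-0.15,0,0.305,-0.45,0.48,-0.18,0,0.305,-0.55,0.48,-0.21,0,0.305,-0.65,0.48,-0.24,0,0.305,-0.75,0.48,-0.27,0,0.305,-0.85,0.48,-0.3,0])

```text
t: 26.03
eef_pos: [558.5, 52.9, 201.2]
tcp_rot: [-3.142, 0.0, 1.185]
ft_force: [1.3, 0.4, -3.4]
opening: 0.271
grip_force: 30.0
```

```bash
python3 - <<'E'
from h import *
s=state(); print(s["eef_pos"],np.degrees(s["tcp_rot"])); print((np.array([432.9,-217.9])-s["eef_pos"][:2])/400,(20.5-np.degrees(s["tcp_rot"][2]))/180)
E
```

```text
[558.46898933  52.85855606 201.22000703] [-1.79997015e+02  6.47941061e-03  6.78960141e+01]
[-0.31392247 -0.67689639] -0.26331118921908203
```

Call:
servo_tool(moves=[-0.31,-0.65,0,-0.263,0,-0.31,-0.65,0,-0.263,0,-0.31,-0.65,0,-0.263,0,-0.31,-0.65,0,-0.263,0,-0.31,-0.65,0,-0.263,0,-0.31,-0.65,0,-0.263,0,-0.31,-0.65,-0.05,-0.263,0,-0.31,-0.65,-0.1,-0.263,0,-0.31,-0.65,-0.13,-0.263,0,-0.31,-0.65,-0.13,-0.263,0,-0.31,-0.65,-0.13,-0.263,0,-0.31,-0.65,-0.13,-0.263,0])

```text
t: 27.03
eef_pos: [435.3, -205.0, 149.9]
tcp_rot: [3.141, -0.0, 0.364]
ft_force: [0.5, -0.1, -2.7]
opening: 0.274
grip_force: 30.0
```

```bash
python3 held.py held4
```

```text
27.0333 [ 435.27 -205.01  149.88] [ 1.7996e+02 -2.0000e-02  2.0860e+01] 29.96667021943722 0.2738932068008394
```

View pics/held4.png

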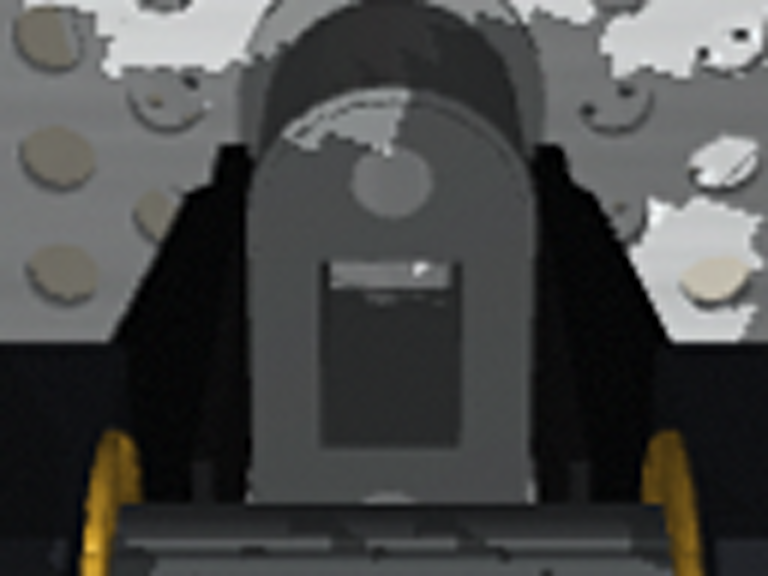

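Call:
servo_tool(moves=[-0.0067,-0.032,-0.05,0,0,-0.0067,-0.032,-0.05,0,0,-0.0067,-0.032,-0.05,0,0,-0.0067,-0.032,-0.05,0,0,-0.0067,-0.032,-0.05,0,0])

```text
t: 27.5
eef_pos: [432.6, -217.7, 130.0]
tcp_rot: [3.141, -0.001, 0.364]
ft_force: [0.0, -0.4, -2.9]
opening: 0.276
grip_force: 30.0
```

Call:
servo_tool(moves=[0,0,-0.05,0,0,0,0,-0.1,0,0,0,0,-0.13,0,0,0,0,-0.14,0,0,0,0,-0.148,0,0,0,0,-0.155,0,0,0,0,-0.162,0,0,0,0,-0.169,0,0,0,0,-0.169,0,0,0,0,-0.169,0,0])

```text
t: 28.33
eef_pos: [432.3, -218.0, 61.8]
tcp_rot: [3.141, -0.0, 0.363]
ft_force: [-0.5, 0.2, -3.2]
opening: 0.272
grip_force: 30.0
```

Call:
servo_tool(moves=[0,0,-0.008,0,0,0,0,-0.014,0,0,0,0,-0.017,0,0,0,0,-0.019,0,0,0,0,-0.0205,0,0,0,0,-0.0215,0,0,0,0,-0.0215,0,0])

```text
t: 28.92
eef_pos: [432.2, -217.9, 54.2]
tcp_rot: [3.141, -0.0, 0.364]
ft_force: [-5.4, 2.5, 20.0]
opening: 0.271
grip_force: 30.0
```

Call:
servo_tool(moves=[0,0,0.0025,0,0,0,0,0.0025,0,0,0,0,0.0025,0,0.45,0,0,0.0025,0,0.45,0,0,0.0025,0,0.45,0,0,0.0025,0,0.45,0,0,0.06,0,0.45,0,0,0.15,0,0.45,0,0,0.25,0,0.45,0,0,0.3,0,0.45,0,-0.3,0.35,0,0.45,0,-0.3,0.35,0,0.45])

```text
t: 29.92
eef_pos: [432.7, -300.2, 188.7]
tcp_rot: [3.139, -0.001, 0.367]
ft_force: [1.1, -0.6, 0.1]
opening: 0.45
grip_force: 0.0
```

Call:
servo_tool(moves=[0.1,-0.4,0.1,0,0.5,0.1,-0.4,0.1,0,0.5,0.1,-0.4,0.1,0,0.5,0.1,-0.4,0.1,0,0.5,0.1,-0.4,0.1,0,0.5,0.1,-0.4,0.1,0,0.5])

```text
t: 30.42
eef_pos: [472.1, -461.9, 226.0]
tcp_rot: [-3.142, 0.0, 0.362]
ft_force: [-1.1, 1.0, 0.1]
opening: 0.503
grip_force: 0.0
```

```bash
python3 - <<'E'
from h import *
print(state()["eef_pos"])
c=get_calibration("top"); p,d=read_camera("top"); C=cloud(c,d); print(block(C,433,-217,68,88,35),block(C,622,-13,116,136,35))
show(p,"final",box=(80,90,400,290))
E
```

```text
[ 472.06844902 -461.90634462  225.97887115]
[ 432.84 -215.52   50.08   26.21   20.82   76.37  126.  ] [621.62 -12.38  50.48  25.75  21.76 127.38 134.  ]
```

View pics/final.png

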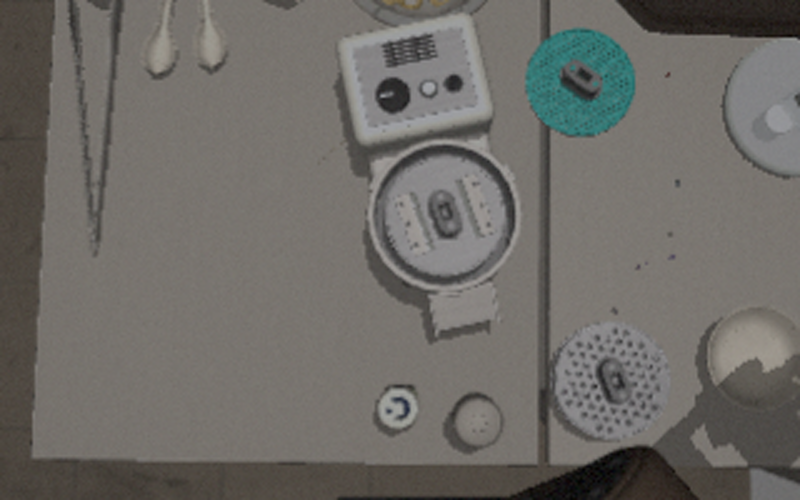

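The slicer sits in the bowl at (444,214) with its block top at 127 mm. The graters are stacked on the stand at (612,380) with the top block at 76 mm. The jar, shaker, dish and turquoise disc haven't moved.

```bash
python3 -c "
from cell import *
print(job_done())"
```

```text
the job is handed in; nothing more can be done
None
```

The thrower plate and then the slicing disc are fully home on the drive shaft, both graters are stacked on the storage post (coarse on top of fine), the dish, shaker, jar and turquoise look-alike were left where they were, and the job was handed in at about 30 s.

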